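# Set a mallet head shaft-hole up in its V-block

## Robot

A 6-joint arm with a two-finger parallel gripper is mounted at the origin on the work surface. World frame = base frame: x ahead of the robot, y to its left, z up, the work surface at z = 0. Lengths are in m, angles in rad, forces in N, time in s.
With the tool pointing down it reaches from about 0.4 to 0.825 m from the base axis. Payload 7 kg.
Tool frame: the origin (TCP) lies on the centre line of the jaws, within the pads' length; the fingertips stand arm.tip_reach ahead of it and the grasp point (between the pads) lies 5 mm behind it (arm.tip_reach is the distance from the TCP to the fingertips, in m); z points along the fingers, y is the line along which they close (so a half turn about z gives the same grasp; the last joint's range is limited). The gripper opens to 88 mm and grips with 3 to 60 N. Pads are 19 mm wide; open, the fingers measure 130 mm over their backs; the gripper's body (78 mm by 193 mm) begins 47 mm behind the grasp point.
Start: joints at [-1.003, 0.359, 0.012, 0, -1.224, -0.288], TCP at [0.186, -0.649, 0.241] pointing down, gripper open.
Joint ranges: [-3.07, 3.07], [-1.43, 2.12], [-1.02, 1.25], [-3.03, 1.67], [-3.05, -0], [-3.03, 3.03]. Speed limits (rad/s): [2.39, 2.39, 3.01, 3.14, 3.14, 3.14].

## Interface

Orientations are given as [roll, pitch, yaw] about the fixed x, y, z axes, in that order (R = Rz(yaw) Ry(pitch) Rx(roll)).
In Python, from station import status, optics, order, arm gives the robot as it stands. The module is installed in compiled form; this text tells all that it offers.
- The arm moves only by the shell command python3 -m jog 'ROWS' [FORCE]. ROWS is JSON, a list of rows, each a list of 3 entries, a list of its own where there are three numbers: the gripper command: -1 is shut, 1 is fully open, values between are in proportion, then the shift along the tool's x, y, z in mm, then the turn about the tool's z in rad. A call has 1 to 20 rows; each row is the pose to reach, as a shift and turn from the pose commanded when the call began, along the tool's axes at that moment; what a row does not reach only later rows make up. A row lasts 1/8 s, in which the tool goes at most 62.5 mm and 10.7 degrees, less where a joint would pass 70% of its speed; a pose out of reach is approached as far as the arm can. A call with a gripper value outside its range is refused whole. The fingers move at their own pace and stop on an object; FORCE is the grip in N (left out, the last holds). Time passes only in rows, so rows that repeat a pose let the fingers close. It gives the time, the measured TCP pose, the force, the opening and the grip force at its end, in the units of the state.
- status.get_state(): the state, without advancing time (a new reading comes with each control period).
- optics.grab_frame(name): name is "side" or "top" or "wrist"; returns a dict with "color" (400x640x3 uint8, red, green, blue), "mtx" (3x3 intrinsics, pixels), "cam_to_world" (4x4, takes a point from camera to world coordinates). Camera axes: x right, y down, z forward; pixel columns grow to the right and rows downward; lengths in m; the calibration is good to about 2 mm. The wrist camera is an equidistant fisheye: a pixel r from the principal point sees the ray r / f radians off the axis. A picture is of the moment at which its call begins. There is no depth.
- order.job_done(): hands the job in; it is judged then, once.
The state is a dict: "t": time; "q": joint angles; "qd": joint speeds; "joint_efforts": joint torques, N m; "eef_pos": TCP position; "ee_rot": TCP orientation; "force": force on the tool from outside, world axes, zero at the start; "moment": the same for the moment, N m; "width": finger opening in m; "gripper_force": force on a finger pad.
Only numpy, scipy, OpenCV 4.12 (cv2) and the standard library are available. Lean on these libraries where they do the work, as an engineer would, in place of code of your own. Each camera call takes 0.05 s, during which the arm holds its last target. There are 200 camera calls.

## Task

Set the mallet head up for re-shafting: roll it in its V-block until the shaft hole faces straight up, then swing the hold-down bar over until its pad rests on the head, and let go. Leave the head lying in the V with the hole still facing up, and do not disturb the other things on the shelf.

Things in the scene. Friction and masses are not known exactly. Their poses are not given: they have to be found in the camera images.
- head: mallet head lying in the V-block: loose wooden cylinder 56 mm in diameter, 184 mm long, thin brass bands near its ends, an 8 mm plastic face on one end; about 0.4 kg. Origin: centre of the wood, on its axis. y: along its axis, z: out through the shaft hole, a blind hole 24 mm across and 40 mm deep half-way along, on one side only. It stays at whatever angle it is rolled to
- cradle: V-block fixture fixed to the shelf: plywood base, x -70 to +86, y -54 to +54, 12 mm thick; on it a walnut block 84 mm wide (x), 90 mm long (y -45 to +45), top 56 mm above the shelf, with a 90 degree V groove along y. Origin: on the shelf under the groove's middle; z up, y along the groove, x towards the bar's hinge. Its yoke for the bar is at x 50 to 74, y 17 to 51, 118 mm high
- seat (a point): fixed point of the cradle where the head's centre lies when it is seated half-way along the V: 66 mm above the shelf (the head's top is then 94 mm high); same axes as the cradle. The head starts within 6 mm of it along y, so about 47 mm of the wood overhangs the block at each end, free all round
- bar (a joint): hold-down bar, rad: 0 = level across the head, its cork pad resting on it; grows as it opens; 1.57 = upright; stop at 1.85, leaning away from the head. Starts open, 1.68 to 1.82. The pivot is lightly stiff: near upright the bar stays where it is left, below about 1.3 it falls slowly shut by itself (0.16 kg). A push of about 1 N moves it. Bar 18 mm wide (y), 11 mm thick
- bar_hinge (a point): the bar's pivot (fixed in the cradle, at x = 62, y = 34, z = 104 mm of its frame); the pivot axis runs along the cradle's y
- bar_knob (a point): centre of the round black knob, 24 mm in diameter, on the free end of the bar, 136 mm from the pivot
- gauge: brass depth gauge lying on the shelf, T-shaped, 130 by 90 mm, 14 mm high; leave alone. Origin at its underside
- collar: copper collar (ring) 42 mm across and 22 mm high, flat on the shelf; leave alone. Origin at its underside
- face: loose white plastic mallet face with a blue stripe, disc 55 mm across and 9 mm thick; leave alone. Origin at its underside
- glue: white glue bottle 64 mm across, 170 mm high; leave alone. Origin at its underside
- brush: brush lying on the shelf; leave alone. Origin at its underside
- wax: low tin of wax, 84 mm across, 45 mm high; leave alone. Origin at its underside
- spare: spare mallet head standing on end on the shelf, 56 mm across and 184 mm high; leave alone. Origin at its underside
Mind the look-alikes: they are no part of the job. What is shaped like the head but green is not meant.

How it is judged:
By the outcome, as a careful person would: the job done as asked, in the order asked, and still so for the second after the job is handed in, with the robot touching nothing.
It also fails if it takes over 58 s, if anything falls off the work surface, if the arm or the gripper's body presses on something with over 40 N, if the wrist force passes 120 N, or if a joint passes its speed limit or range.

## Working session

There is one attempt and no reset: what is moved stays moved. The work goes in short steps, Python scripts to look and compute and a shell command to move; the robot and the scene stay as the last step left them, time stands still between calls to the robot, and variables do not carry over. Pictures are saved under pics/ and viewed, at most 11 in all, crops included, and the job is handed in when it is done.

```bash
mkdir -p pics; ls
python3 - <<'E'
from station import status, optics, arm
import cv2,numpy as np
print(status.get_state(), arm.tip_reach)
ims=[]
for n in("side","top"):
    f=optics.grab_frame(n);cv2.imwrite(f"pics/{n}0.png",f["color"][:,:,::-1]);print(n,f["mtx"].tolist(),np.round(f["cam_to_world"],4).tolist())
E
```

```text
pics
{'t': 0.0, 'q': array([-1.00288595e+00,  3.59364561e-01,  1.11014674e-02, -3.20727946e-04,
       -1.22410305e+00, -2.88100295e-01]), 'qd': array([ 1.31937526e-03, -4.53717510e-04,  1.04160336e-03, -8.46841822e-05,
        2.52403233e-04,  1.70337944e-04]), 'joint_efforts': array([-6.23352043e-04, -5.82719493e+01,  2.93066007e+01,  6.99758694e+00,
        6.94809831e-03, -1.70301364e-04]), 'eef_pos': array([ 0.18626665, -0.64832935,  0.23966095]), 'ee_rot': array([ 3.14000186e+00, -1.56989820e-04, -2.86189167e+00]), 'force': array([-0.0834872 , -0.30753082, -1.35616966]), 'moment': array([ 0.04053546, -0.00072876, -0.05207338]), 'gripper_force': 0.0, 'width': 0.08770132041385849} 0.014
side [[492.9200234296313, 0.0, 315.4119625531156], [0.0, 492.9200234296313, 199.1428339621887], [0.0, 0.0, 1.0]] [[0.8739, -0.2952, 0.3863, -0.072], [-0.4861, -0.544, 0.684, -0.8632], [0.0082, -0.7855, -0.6189, 0.9157], [0.0, 0.0, 0.0, 1.0]]
top [[452.56064201421515, 0.0, 325.96980979925826], [0.0, 452.56064201421515, 193.2292248450511], [0.0, 0.0, 1.0]] [[0.0234, -0.9925, 0.1201, 0.2743], [-0.9996, -0.0215, 0.0172, 0.012], [-0.0144, -0.1205, -0.9926, 1.3199], [0.0, 0.0, 0.0, 1.0]]
```

View pics/top0.png

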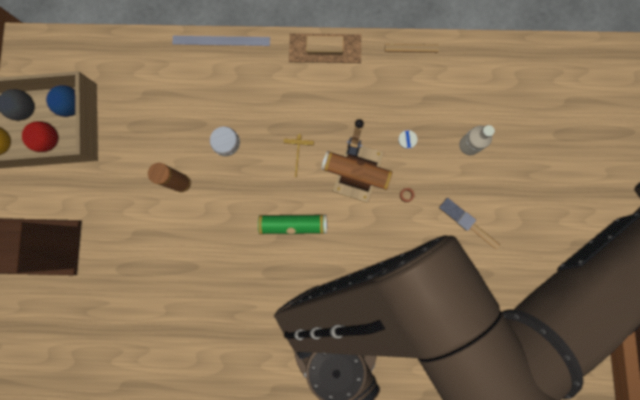

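View pics/side0.png

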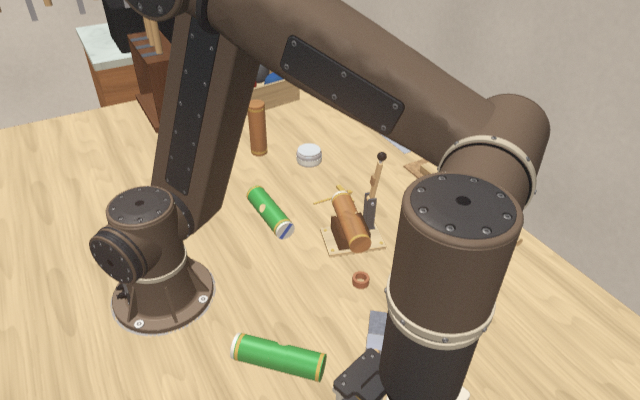

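The brown cylinder in the V-block, top (356,170) and side (350,222), is the head. The look-alikes are the standing brown spare, top (168,177), and the green cylinders, top (292,224) and side (278,356). Only the one in the block fits, so I'll confirm it in an enlarged crop.

```bash
cat > h.py <<'E'
import numpy as np,cv2
from station import status,optics
def ray(f,u,v,fish=False):
    K=f["mtx"];T=f["cam_to_world"]
    x=(u-K[0,2])/K[0,0];y=(v-K[1,2])/K[1,1]
    if fish:
        r=np.hypot(x,y);d=np.array([x/r*np.sin(r),y/r*np.sin(r),np.cos(r)]) if r>1e-9 else np.array([0,0,1.])
    else: d=np.array([x,y,1.])
    d=T[:3,:3]@d
    return T[:3,3],d/np.linalg.norm(d)
def onz(f,u,v,z,fish=False):
    o,d=ray(f,u,v,fish);return o+d*(z-o[2])/d[2]
def two(a,b):
    (o1,d1),(o2,d2)=a,b
    s=np.linalg.lstsq(np.c_[d1,-d2],o2-o1,rcond=None)[0]
    p,q=o1+s[0]*d1,o2+s[1]*d2
    return (p+q)/2,np.linalg.norm(p-q)
def proj(f,p,fish=False):
    K=f["mtx"];T=f["cam_to_world"];c=T[:3,:3].T@(np.array(p)-T[:3,3])
    if fish:
        r=np.hypot(c[0],c[1]);a=np.arctan2(r,c[2]);c=np.array([c[0]/r*a,c[1]/r*a,1])
    return K[0,0]*c[0]/c[2]+K[0,2],K[1,1]*c[1]/c[2]+K[1,2]
E
python3 - <<'E'
import cv2,numpy as np
a=cv2.imread('pics/top0.png')[105:215,300:430];b=cv2.imread('pics/side0.png')[140:270,300:400]
a=cv2.resize(a,(520,440),interpolation=2);b=cv2.resize(b,None,fx=2.8,fy=3.38,interpolation=2)[:440]
b=np.pad(b,((0,440-b.shape[0]),(0,0),(0,0)));cv2.imwrite('pics/c1.png',np.hstack([a,b]))
E
```

```text
(no output)
```

View pics/c1.png

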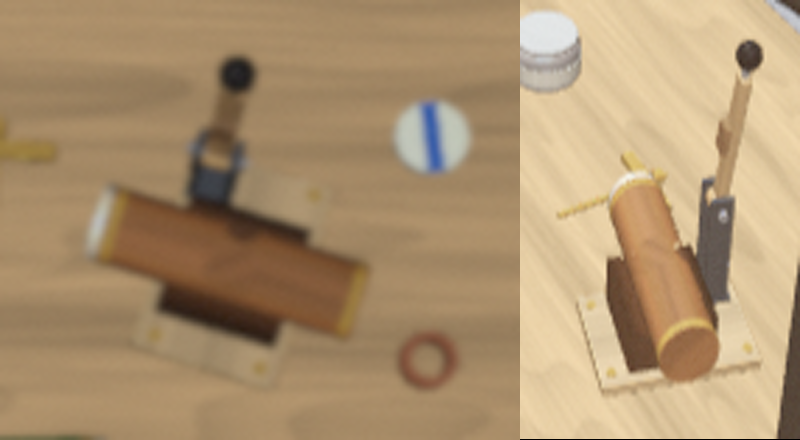

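The crop confirms the brown wooden head: plastic face at (100,225), hinge and bar behind. A dark notch at crop (240,232) suggests the hole faces the hinge (+x) side. Next I'll compute the layout.

Run:
```python
from h import *
T=optics.grab_frame("top");S=optics.grab_frame("side")
for u,v in((378.75,153.25),(338.75,188),(365,197)): print("screw",onz(T,u,v,.012))
print("knob",two(ray(T,359.2,123.5),ray(S,381.8,156.3)))
c=T["color"].astype(int);hsv=cv2.cvtColor(T["color"],cv2.COLOR_RGB2HSV)
m=((hsv[...,1]>110)&(hsv[...,0]<20)&(hsv[...,2]>80)).astype(np.uint8)
k=np.zeros_like(m);k[145:200,310:398]=m[145:200,310:398]
n,l,st,ce=cv2.connectedComponentsWithStats(k);i=1+np.argmax(st[1:,4]);print(st[i],ce[i])
r=cv2.minAreaRect(np.argwhere(l==i)[:,::-1].astype(np.float32));print(r)
b=cv2.boxPoints(r);P=[onz(T,*p,.066)[:2] for p in b];print(np.round(P,4));print("c",onz(T,*r[0],.066))
E=[np.linalg.norm(P[i]-P[(i+1)%4]) for i in range(4)];print(E)
```

```text
screw [ 0.55418737 -0.11768053  0.012     ]
screw [ 0.44869344 -0.00228728  0.012     ]
screw [ 0.42396538 -0.07902734  0.012     ]
knob (array([ 0.57792728, -0.0464509 ,  0.2415717 ]), np.float64(0.00037873319547355636))
[ 324  152   69   38 1309] [358.34300993 170.86631016]
((358.0802917480469, 171.35250854492188), (66.42635345458984, 21.505409240722656), 17.2414608001709)
[[ 0.4865  0.0429]
 [ 0.5456  0.0264]
 [ 0.493  -0.1526]
 [ 0.4346 -0.1352]]
c [ 0.48974921 -0.05494321  0.066     ]
[np.float64(0.0613791655883192), np.float64(0.18654985872912744), np.float64(0.060926319155712096), np.float64(0.18555691433499658)]
```

```bash
python3 -m jog '[[-1,[0,0,-60],0],[-1,[-220,230,-60],-0.5],[-1,[-220,230,-60],-0.5],[-1,[-220,230,-60],-0.5],[-1,[-220,230,-60],-0.5],[-1,[-220,230,-60],-0.5],[-1,[-438,460,-60],-1.0],[-1,[-438,460,-60],-1.0],[-1,[-438,460,-60],-1.0],[-1,[-438,460,-60],-1.0],[-1,[-438,460,-60],-1.0],[-1,[-438,460,-60],-1.0],[-1,[-438,460,-60],-1.0]]' 20
python3 - <<'E'
from h import *
a=[optics.grab_frame(n)["color"][:,:,::-1] for n in("wrist","side")]
cv2.imwrite("pics/w1.png",a[0]);cv2.imwrite("pics/s1.png",a[1])
s=status.get_state();print(s["q"],s["force"],s["width"])
E
```

```text
t: 1.82
eef_pos: [0.4803, -0.0851, 0.3003]
ee_rot: [3.141, -0.0, -1.86]
force: [-0.6, 0.2, 0.0]
width: 0.0003
gripper_force: 0.0
[ 2.26169009e-01  8.48849488e-03 -2.88928051e-01  2.33810225e-05
 -1.27378553e+00 -5.17725485e-01] [-0.00565563 -0.60789541 -0.84502253] 0.0004169239655237874
```

View pics/w1.png

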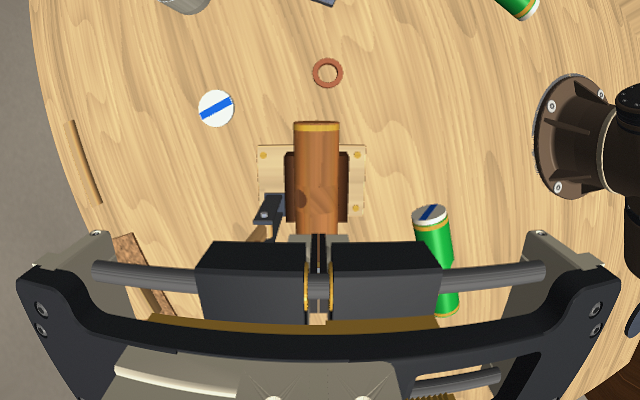

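The wrist view shows the head, the pale block and the hole as a dark spot at (303,200), left of the axis at column ≈317. That is the hinge (+x) side, roughly 50° from up. I'll descend beside the hole with the fingers closed, then roll by dragging across the top.

```bash
python3 -m jog '[[-1,[0,-7,60],0],[-1,[0,-7,120],0],[-1,[0,-7,170],0],[-1,[0,-7,187],0],[-1,[0,-7,187],0],[-1,[0,-7,187],0]]'
python3 - <<'E'
from h import *
a=[optics.grab_frame(n)["color"][:,:,::-1] for n in("wrist","side")]
cv2.imwrite("pics/w2.png",a[0][100:340,200:440]);
w=cv2.resize(a[0][130:330,220:420],(560,560),interpolation=2)
cv2.imwrite("pics/c2.png",w)
print(status.get_state()["force"])
E
```

```text
t: 2.68
eef_pos: [0.4876, -0.0884, 0.1147]
ee_rot: [-3.14, 0.0, -1.863]
force: [0.1, 0.1, 0.3]
width: 0.0
gripper_force: 0.0
[ 0.20424279  0.20327363 -0.28035178]
```

View pics/c2.png

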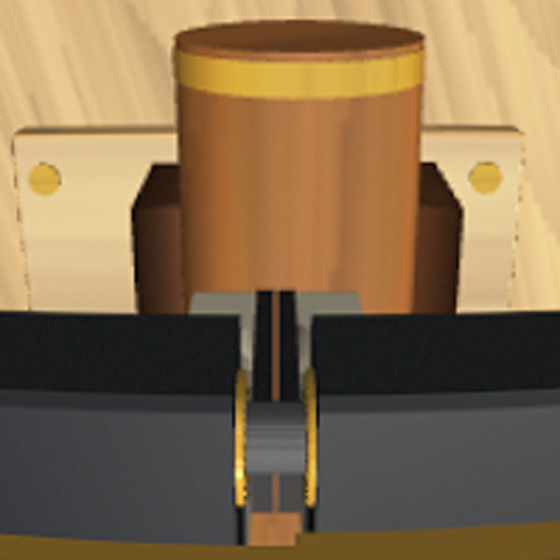

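The tips, about 38 mm wide and centred at crop x 275, sit just above the head (centre x 300), clear of the hole. Next I'll find contact.

```bash
python3 -m jog '[[-1,[0,-4,4],0],[-1,[0,-4,5.5],0],[-1,[0,-4,6],0],[-1,[0,-4,6],0]]'; python3 -m jog '[[-1,[0,0,1],0],[-1,[0,0,1],0]]';  python3 -m jog '[[-1,[0,0,1],0],[-1,[0,0,1],0]]'
```

```text
t: 3.28
eef_pos: [0.491, -0.0888, 0.1077]
ee_rot: [-3.141, -0.0, -1.862]
force: [0.0, -0.2, 1.8]
width: 0.0003
gripper_force: 0.6
t: 3.52
eef_pos: [0.4911, -0.0888, 0.1072]
ee_rot: [-3.141, -0.0, -1.861]
force: [-1.5, 0.9, 6.9]
width: 0.0
gripper_force: 3.4
t: 3.78
eef_pos: [0.4912, -0.0889, 0.1069]
ee_rot: [-3.141, -0.0, -1.861]
force: [-5.3, 1.4, 15.6]
width: 0.0007
gripper_force: 7.1
```

```bash
python3 -m jog '[[-1,[0,3,0],0],[-1,[0,6,0],0],[-1,[0,9,0],0],[-1,[0,9,0],0]]' && python3 -m jog '[[-1,[0,3,0],0],[-1,[0,6,0],0],[-1,[0,9,0],0],[-1,[0,9,0],0]]'
python3 - <<'E'
from h import *
f=optics.grab_frame("side")["color"][:,:,::-1];cv2.imwrite("pics/s2.png",f)
E
python3 -m jog '[[-1,[0,0,-10],0],[-1,[60,0,-60],0],[-1,[100,0,-80],0],[-1,[100,0,-80],0],[-1,[100,0,-80],0]]'
python3 - <<'E'
from h import *
W=optics.grab_frame("wrist")["color"][:,:,::-1];T=optics.grab_frame("top")["color"][:,:,::-1]
cv2.imwrite("pics/w3.png",W);cv2.imwrite("pics/c3.png",W[80:400,150:490])
E
```

```text
t: 4.28
eef_pos: [0.487, -0.0869, 0.1088]
ee_rot: [-3.132, 0.001, -1.859]
force: [6.5, -8.5, 13.5]
width: 0.0003
gripper_force: 7.3
t: 4.78
eef_pos: [0.4814, -0.0845, 0.111]
ee_rot: [-3.126, 0.002, -1.858]
force: [8.5, -10.7, 24.5]
width: 0.0001
gripper_force: 12.1
t: 5.45
eef_pos: [0.4442, -0.1793, 0.185]
ee_rot: [3.141, 0.0, -1.863]
force: [0.8, -0.0, 0.1]
width: 0.0005
gripper_force: 0.0
```

View pics/c3.png

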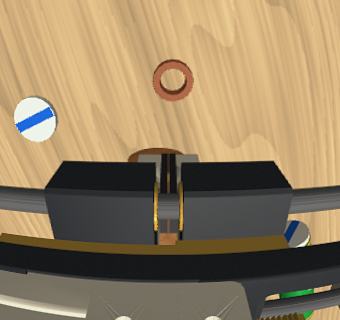

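I moved the wrong way, and the head end is hidden under the fingers. I'll go back high on the other side and look at the hole.

```bash
python3 -m jog '[[-1,[0,0,-60],0],[-1,[-60,0,-120],0],[-1,[-110,0,-120],0],[-1,[-110,0,-120],0],[-1,[-110,0,-120],0]]'
python3 - <<'E'
from h import *
W=optics.grab_frame("wrist")["color"][:,:,::-1];cv2.imwrite("pics/w4.png",W)
a=cv2.imread("pics/w1.png")[110:240,250:380];b=W[110:240,250:380]
S=cv2.imread("pics/s2.png")[140:270,300:400]
S2=optics.grab_frame("side")["color"][:,:,::-1][140:270,300:400]
R=lambda i:cv2.resize(i,(390,300),interpolation=2)
cv2.imwrite("pics/c4.png",np.vstack([np.hstack([R(a),R(b)]),np.hstack([R(S),R(S2)])]))
E
```

```text
t: 6.18
eef_pos: [0.4763, -0.0728, 0.3045]
ee_rot: [3.14, -0.001, -1.859]
force: [-0.9, 0.1, -0.2]
width: 0.0006
gripper_force: 0.0
```

View pics/c4.png

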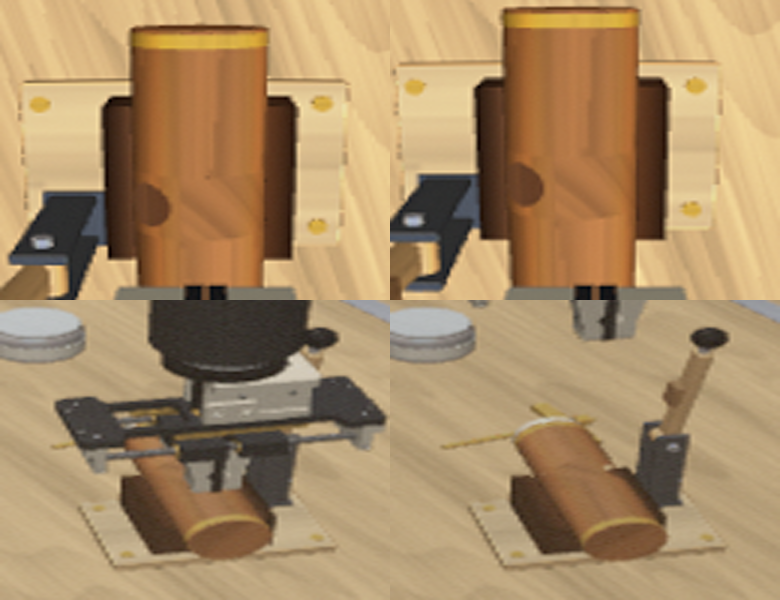

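The crops show the hole still on the left (hinge) side, at (525,185) in the second crop. The block's friction is high, so the head rolled up the wall and came back. New plan: grip the head, lift it without rotation, shift it up the +x wall and release. It then rolls down that wall in the wanted sense, about s/r per cycle. First I'll check the centring.

```bash
cat >> h.py <<'E'
# cradle frame estimate
YAW=np.arctan2(-.287,.958); O=np.array([.4897,-.0549])
def cr(p): c,s=np.cos(YAW),np.sin(YAW);d=np.array(p)[:2]-O;return np.array([c*d[0]+s*d[1],-s*d[0]+c*d[1]])
E
python3 - <<'E'
from h import *
f=optics.grab_frame("wrist")
print(f["cam_to_world"].round(3).tolist())
for n,u,v in(("L150",250+(505-390)/3,150),("R150",250+(637-390)/3,150),("L180",250+(512-390)/3,180),("R180",250+(636-390)/3,180)):
    p=onz(f,u,v,.070,True);print(n,cr(p)*1e3)
for n,u,v in(("sc",250+(414-390)/3,110+87/2.31),("sc",250+(695-390)/3,110+87/2.31),("sc",250+(690-390)/3,110+209/2.31)):
    p=onz(f,u,v,.012,True);print(n,cr(p)*1e3,p)
print("tcp",cr(status.get_state()["eef_pos"])*1e3, "end y",cr(onz(f,311,113.5,.094,True))*1e3)
E
```

```text
[[-0.958, 0.273, 0.084, 0.452], [0.286, 0.915, 0.284, -0.152], [0.001, 0.297, -0.955, 0.449], [0.0, 0.0, 0.0, 1.0]]
L150 [ 27.94785763 -45.14716892]
R150 [-26.40037216 -45.05738712]
L180 [25.80210963 -6.7844782 ]
R180 [-26.42839006  -6.78290284]
sc [ 77.39757899 -40.18492643] [ 0.55230964 -0.11560623  0.012     ]
sc [-56.74581579 -39.6942522 ] [ 0.42394963 -0.0766396   0.012     ]
sc [-56.49904413  39.42139703] [ 0.4468907  -0.00092267  0.012     ]
tcp [ -7.55302413 -22.76404453] end y [ -0.72890325 -90.94737685]
```

```bash
python3 -m jog '[[1,[8,-8,0],0],[1,[8,-8,60],0],[1,[8,-8,120],0],[1,[8,-8,180],0],[1,[8,-8,215],0],[1,[8,-8,229],0],[1,[8,-8,231],0],[1,[8,-8,231],0]]' && python3 -m jog '[[-1,[0,0,0],0],[-1,[0,0,0],0],[-1,[0,0,0],0],[-1,[0,0,0],0]]' 35
```

```text
t: 7.32
eef_pos: [0.4818, -0.0848, 0.0744]
ee_rot: [3.141, -0.0, -1.863]
force: [-0.2, 0.1, -0.2]
width: 0.0751
gripper_force: 0.0
t: 7.82
eef_pos: [0.483, -0.084, 0.0751]
ee_rot: [-3.139, 0.001, -1.861]
force: [3.7, -1.9, -0.1]
width: 0.0552
gripper_force: 35.0
```

```bash
python3 -m jog '[[-1,[0,0,-7],0],[-1,[0,0,-14],0],[-1,[0,-4,-14],0],[-1,[0,-8,-14],0],[-1,[0,-8,-10],0],[-1,[0,-8,-8],0],[-1,[0,-8,-8],0]]' && python3 -m jog '[[1,[0,0,0],0],[1,[0,0,0],0],[1,[0,0,0],0],[1,[0,0,0],0]]' && python3 -m jog '[[1,[0,8,0],0],[1,[0,8,-60],0],[1,[0,8,-120],0],[1,[-10,8,-180],0],[1,[-10,8,-220],0],[1,[-10,8,-220],0]]'
python3 - <<'E'
from h import *
W=optics.grab_frame("wrist")["color"][:,:,::-1];cv2.imwrite("pics/w5.png",W)
cv2.imwrite("pics/c5.png",cv2.resize(W[100:260,240:390],(450,480),interpolation=2))
E
```

```text
t: 8.7
eef_pos: [0.489, -0.0864, 0.0821]
ee_rot: [3.141, -0.0, -1.862]
force: [-1.2, 0.3, -3.1]
width: 0.0551
gripper_force: 35.0
t: 9.2
eef_pos: [0.4898, -0.0863, 0.0828]
ee_rot: [-3.141, 0.0, -1.862]
force: [0.3, 0.5, 0.3]
width: 0.0863
gripper_force: 0.0
t: 9.95
eef_pos: [0.4858, -0.0742, 0.3061]
ee_rot: [-3.136, 0.003, -1.861]
force: [0.6, 0.8, -0.8]
width: 0.0874
gripper_force: 0.0
```

View pics/c5.png

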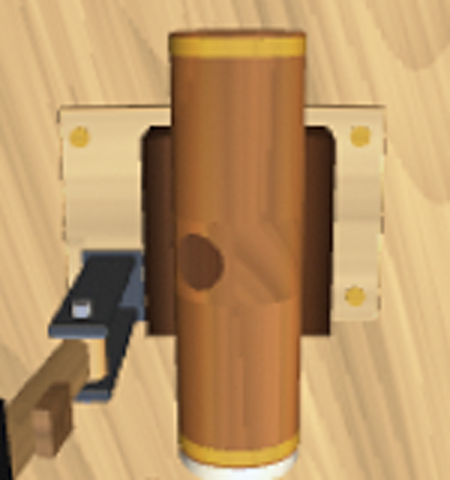

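It works: the hole is now fully visible, crop (201,262), right edge at 223, head spanning 176–300. Measuring its angle by intersecting the rays with the cylinder.

```bash
cat >> h.py <<'E'
def oncyl(f,u,v,x0=0.,z0=.066,r=.028):
    o,d=ray(f,u,v,True);c,s=np.cos(YAW),np.sin(YAW);M=np.array([[c,s],[-s,c]])
    ox,oy=M@(o[:2]-O);dx,dy=M@d[:2];a=np.array([ox-x0,o[2]-z0]);b=np.array([dx,d[2]])
    A=b@b;B=a@b;C=a@a-r*r;D=max(B*B-A*C,0);t=(-B-np.sqrt(D))/A
    p=a+t*b;return np.degrees(np.arctan2(p[0],p[1])),(oy+t*dy)*1e3
def hole():
    f=optics.grab_frame("wrist");g=cv2.cvtColor(f["color"],cv2.COLOR_RGB2GRAY)
    box=np.zeros_like(g);pts=[proj(f,[*(O+np.array([[np.cos(YAW),-np.sin(YAW)],[np.sin(YAW),np.cos(YAW)]])@np.array(q)),.085],True) for q in((.024,-.022),(-.024,-.022),(-.024,.022),(.024,.022))]
    cv2.fillPoly(box,[np.int32(np.round(pts))],1)
    th=np.median(g[box>0])*.68
    m=((g<th)&(box>0)).astype(np.uint8)
    n,l,st,ce=cv2.connectedComponentsWithStats(m);i=1+np.argmax(st[1:,4]);ys,xs=np.nonzero(l==i)
    A=[oncyl(f,u,v) for u,v in zip(xs,ys)]
    v0=ce[i][1];row=xs[abs(ys-v0)<1.5]
    e=[oncyl(f,row.min()-.5,v0)[0],oncyl(f,row.max()+.5,v0)[0]]
    # head silhouette centre check
    print("area",st[i],"cen",ce[i],"edges deg",np.round(e,1),"mid",np.mean(e).round(1),"centroid angle",np.round(oncyl(f,*ce[i]),1))
E
python3 -c "from h import *;hole()"
```

```text
area [299 179  14  18 199] cen [304.58291457 187.83417085] edges deg [62.5 14.8] mid 38.7 centroid angle [36.9  1.3]
```

About 38° remain, and the cycle gave about 12°. Next cycle: larger offset, retreating the hand as it opens.

```bash
python3 -m jog '[[1,[11,1,60],0],[1,[11,1,120],0],[1,[11,1,180],0],[1,[11,1,215],0],[1,[11,1,230],0],[1,[11,1,230],0],[-1,[11,1,230],0],[-1,[11,1,230],0],[-1,[11,1,230],0],[-1,[11,1,216],0],[-1,[11,-5,214],0],[-1,[11,-10,214],0],[-1,[11,-10,218],0],[-1,[11,-10,220],0],[-1,[11,-10,220],0],[1,[11,-4,220],0],[1,[11,1,220],0],[1,[11,1,220],0]]' 35 && python3 -m jog '[[1,[0,0,-60],0],[1,[0,0,-120],0],[1,[-10,0,-180],0],[1,[-10,0,-221],0],[1,[-10,0,-221],0],[1,[-10,0,-221],0]]'; python3 -c "from h import *;hole()"
```

```text
t: 12.3
eef_pos: [0.4807, -0.0846, 0.0826]
ee_rot: [-3.141, 0.0, -1.862]
force: [-0.8, -0.4, -0.1]
width: 0.0798
gripper_force: 0.0
t: 13.05
eef_pos: [0.4832, -0.075, 0.3029]
ee_rot: [3.141, 0.0, -1.862]
force: [-0.1, 1.0, -0.8]
width: 0.088
gripper_force: 0.0
area [303 181  19  19 274] cen [311.51459854 189.80291971] edges deg [ 38.8 -11. ] mid 13.9 centroid angle [13.4  0.5]
```

```bash
python3 -m jog '[[1,[11,0,60],0],[1,[11,0,120],0],[1,[11,0,180],0],[1,[11,0,215],0],[1,[11,0,229],0],[1,[11,0,229],0],[-1,[11,0,229],0],[-1,[11,0,229],0],[-1,[11,0,229],0],[-1,[11,0,217],0],[-1,[11,-4,217],0],[-1,[11,-6,219],0],[-1,[11,-6,222],0],[-1,[11,-6,223],0],[-1,[11,-6,223],0],[1,[11,-3,223],0],[1,[11,0,223],0],[1,[11,0,223],0]]' 35 && python3 -m jog '[[1,[0,0,-60],0],[1,[0,0,-120],0],[1,[-10,0,-180],0],[1,[-10,0,-223],0],[1,[-10,0,-223],0],[1,[-10,0,-223],0],[1,[-10,0,-223],0]]'; python3 -c "from h import *;hole();hole()"
```

```text
t: 15.35
eef_pos: [0.4805, -0.0856, 0.0804]
ee_rot: [-3.141, 0.0, -1.862]
force: [0.8, -0.0, 0.4]
width: 0.0797
gripper_force: 0.0
t: 16.23
eef_pos: [0.4827, -0.0762, 0.3022]
ee_rot: [3.139, -0.001, -1.862]
force: [0.1, -0.2, 0.1]
width: 0.0881
gripper_force: 0.0
area [307 183  19  18 278] cen [315.83093525 191.33093525] edges deg [ 25.4 -22.4] mid 1.5 centroid angle [1.7 0.5]
area [307 183  19  18 278] cen [315.94604317 191.26618705] edges deg [ 25.6 -22.2] mid 1.7 centroid angle [1.6 0.4]
```

About 1.6° from up. I'll check it against the head's own silhouette, which doesn't depend on the assumed axis.

Run:
```python
from h import *
f=optics.grab_frame("wrist");W=f["color"][:,:,::-1]
cv2.imwrite("pics/c6.png",cv2.resize(W[100:260,240:390],(450,480),interpolation=2))
h=cv2.cvtColor(f["color"],cv2.COLOR_RGB2HSV).astype(int);g=cv2.cvtColor(f["color"],cv2.COLOR_RGB2GRAY).astype(int)
for v in(120,125,130,134,140,150,160,170,180,205):
    c=g[v,280:355]; d=np.abs(np.diff(cv2.GaussianBlur(c.astype(np.float32).reshape(1,-1),(3,1),0)[0]))
    L=280+np.argmax(d[5:30])+5.5;R=280+40+np.argmax(d[40:70])+.5
    l=ray(f,L,v,True)[1];r=ray(f,R,v,True)[1];m=l+r;o=f["cam_to_world"][:3,3];p=o+m*(.066-o[2])/m[2]
    print(v,L,R,cr(p)*1e3)
```

```text
120 292.5 339.5 [  0.94774232 -82.07876954]
125 292.5 338.5 [  1.5614122  -75.89140436]
130 292.5 338.5 [  1.56640164 -69.69640658]
134 292.5 338.5 [  1.57078908 -64.72766492]
140 292.5 338.5 [  1.57803704 -57.24930746]
150 295.5 348.5 [ -6.46052186 -44.74252299]
160 295.5 348.5 [ -6.5006306  -32.06253388]
170 295.5 348.5 [ -6.54473426 -19.22710759]
180 285.5 347.5 [ 0.37994884 -6.22195486]
205 285.5 346.5 [ 1.06239673 27.38502077]
```

View pics/c6.png

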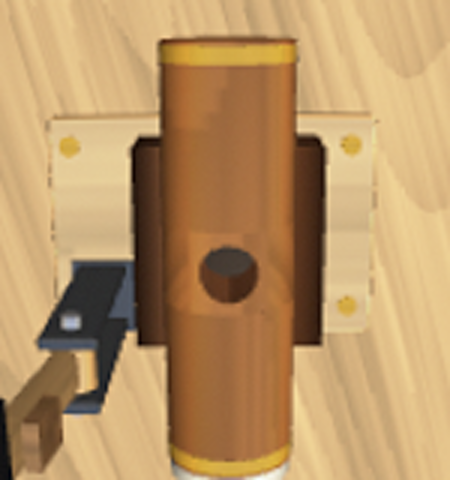

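The picture shows the hole at crop (229,275), centred between the head's edges: 166–295 at that row, mid 230. The silhouette puts the axis about 1.3 mm off, so the hole is within about 1–2° of up. Now the bar: fingers closed, over and behind the knob.

```bash
python3 -m jog '[[-1,[0,-60,0],0],[-1,[-28,-100,0],0],[-1,[-56,-130,0],0],[-1,[-56,-130,0],0],[-1,[-56,-130,30],0],[-1,[-56,-130,62],0],[-1,[-56,-130,62],0],[-1,[-56,-130,62],0]]' 20 && python3 -m jog '[[-1,[0,7,0],0],[-1,[0,14,0],0],[-1,[0,20,0],0],[-1,[0,26,0],0],[-1,[0,32,0],0],[-1,[0,38,0],0],[-1,[0,44,0],0],[-1,[0,50,0],0],[-1,[0,50,0],0]]'
python3 - <<'E'
from h import *
T=optics.grab_frame("top")["color"][:,:,::-1];S=optics.grab_frame("side")["color"][:,:,::-1]
R=lambda i:cv2.resize(i,(400,400),interpolation=2)
cv2.imwrite("pics/c7.png",np.hstack([R(T[90:210,300:420]),R(S[110:260,290:440])]));print(cr(status.get_state()["eef_pos"])*1e3)
E
```

```text
t: 17.38
eef_pos: [0.6242, -0.06, 0.2429]
ee_rot: [-3.14, -0.0, -1.862]
force: [-0.1, -0.6, 0.4]
width: 0.0135
gripper_force: 0.0
t: 18.5
eef_pos: [0.5754, -0.0453, 0.2416]
ee_rot: [3.141, 0.0, -1.862]
force: [0.2, -0.1, -0.1]
width: 0.0005
gripper_force: 0.0
[79.83275772 33.8896563 ]
```

View pics/c7.png

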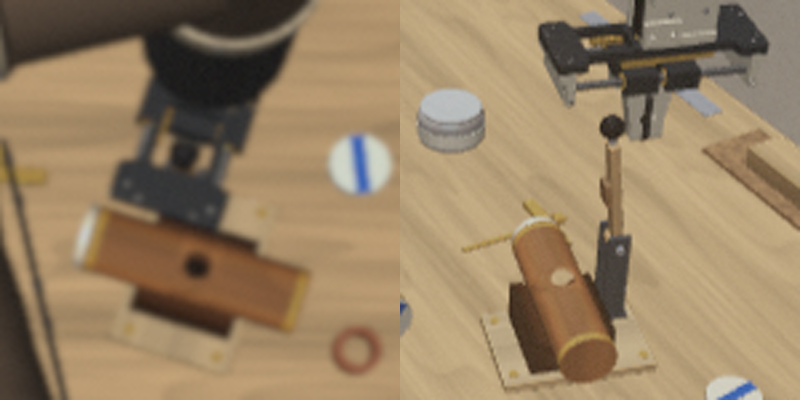

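The fingers are behind the knob (side crop 612,127) and the bar is already near upright. The hole still faces up. I'll keep pushing.

```bash
python3 -m jog '[[-1,[0,6,0],0],[-1,[0,12,0],0],[-1,[0,18,0],0],[-1,[0,24,0],0],[-1,[0,30,0],0],[-1,[0,36,0],0],[-1,[0,42,0],0],[-1,[0,48,0],0],[-1,[0,54,0],0],[-1,[0,60,0],0],[-1,[0,60,0],0],[-1,[0,60,0],0],[-1,[0,60,0],0]]'; python3 -m jog '[[-1,[0,-60,-30],0],[-1,[0,-120,-60],0],[-1,[0,-120,-60],0],[-1,[0,-120,-60],0],[-1,[0,-120,-60],0],[-1,[0,-120,-60],0],[-1,[0,-120,-60],0],[-1,[0,-120,-60],0],[-1,[0,-120,-60],0],[-1,[0,-120,-60],0],[-1,[0,-120,-60],0],[-1,[0,-120,-60],0]]'
python3 - <<'E'
from h import *
Tf=optics.grab_frame("top");T=Tf["color"][:,:,::-1];S=optics.grab_frame("side")["color"][:,:,::-1]
R=lambda i:cv2.resize(i,(400,400),interpolation=2)
cv2.imwrite("pics/c8.png",np.hstack([R(T[90:210,300:420]),R(S[110:260,290:440])]))
E
```

```text
t: 20.23
eef_pos: [0.5186, -0.0282, 0.2415]
ee_rot: [-3.142, -0.0, -1.862]
force: [0.2, 0.9, -0.1]
width: 0.0004
gripper_force: 0.0
t: 21.72
eef_pos: [0.6334, -0.0626, 0.3015]
ee_rot: [3.142, -0.0, -1.862]
force: [0.0, 0.7, 0.9]
width: 0.0003
gripper_force: 0.0
```

View pics/c8.png

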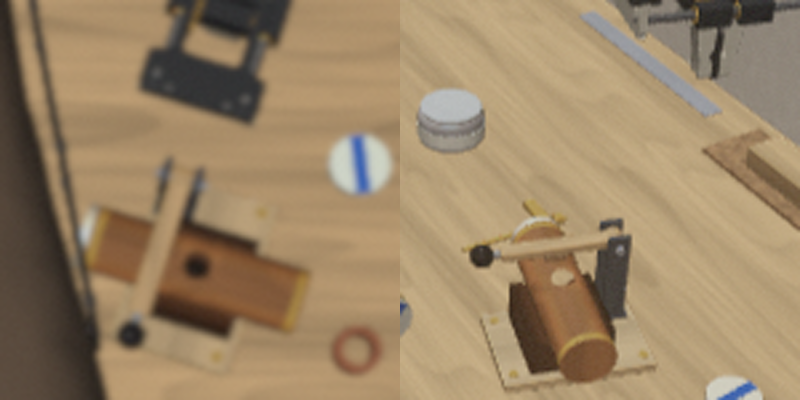

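The bar lies across the head, knob at top crop (131,334) and side crop (482,256). The hole is unchanged at (197,265). A quick check of knob height and settling, then I'll hand in.

```bash
python3 -m jog '[[-1,[0,0,0],0],[-1,[0,0,0],0],[-1,[0,0,0],0],[-1,[0,0,0],0],[-1,[0,0,0],0],[-1,[0,0,0],0],[-1,[0,0,0],0],[-1,[0,0,0],0]]' >/dev/null
python3 - <<'E'
from h import *
T=optics.grab_frame("top");S=optics.grab_frame("side")
def dark(f,x0,x1,y0,y1):
    g=f["color"][y0:y1,x0:x1].max(2)<60;n,l,st,ce=cv2.connectedComponentsWithStats(g.astype(np.uint8));i=1+np.argmax(st[1:,4]);print(st[i]);return ce[i]+[x0,y0]
a=dark(T,332,348,184,198);b=dark(S,312,330,198,214);print(a,b)
p,e=two(ray(T,*a),ray(S,*b));print(p,e,cr(p)*1e3)
c=dark(T,352,366,163,176);q=onz(T,*c,.094);print("hole",c,q,cr(q)*1e3)
E
```

```text
[ 5  3  5  6 24]
[ 5  4  7  8 27]
[339.         190.04166667] [320.37037037 206.25925926]
[ 0.4300312  -0.00183358  0.1069335 ] 0.0009862623298640346 [-72.38795577  33.71044492]
[ 5  5  5  4 18]
hole [358.77777778 169.5       ] [ 0.49012658 -0.05528326  0.094     ] [ 0.51862721 -0.24471405]
```

```bash
python3 -c "from station import order;print(order.job_done())"
```

```text
the job is handed in; nothing more can be done
None
```

The job is handed in at about 23 s: the head lies in the V with its hole facing up (within about 2° by my camera measurements), the bar is level with its pad on the head, and the arm is clear; the neighbours I could see had not moved, and I did not re-measure the rest.

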